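Loosen the lens retaining ring by two full turns

ROBOT

A 6-joint arm with a two-finger parallel gripper is mounted at the origin on the work surface. World frame = base frame: x ahead of the robot, y to its left, z up, the work surface at z = 0. Lengths are in m, angles in rad, forces in N, time in s.
With the tool pointing down it reaches from about 0.375 to 0.825 m from the base axis. Payload 5.5 kg.
Tool frame: the origin (TCP) lies at the very end of the fingers, on their centre line; the grasp point (between the pads) lies 19 mm behind it; z points along the fingers, y is the line along which they close (so a half turn about z gives the same grasp; the last joint's range is limited). The gripper opens to 85 mm and grips with 20 to 120 N. Pads are 22 mm wide; open, the fingers measure 114 mm over their backs; the gripper's body (76 mm by 85 mm) begins 54 mm behind the grasp point. The pads swing forward as they close: fully open they stand 13 mm farther back than shut.
Start: joints at [-1.194, 0.314, -0.047, 1.21, 0, 1.571], TCP at [0.221, -0.558, 0.204] pointing down, gripper open.
Joint ranges: [-2.67, 2.67], [-0.69, 1.73], [-1.03, 1.25], [-2.08, 2.16], [-1.42, 1.45], [-3.14, 3.14]. Speed limits (rad/s): [2.39, 2.39, 3.01, 3.14, 3.14, 3.14].

INTERFACE

Orientations are given as a rotation vector (axis times angle).
In Python, from bench import manip gives the robot as it stands. Calls block until the motion is done:
- manip.goto(position, orientation): joint-space move of the TCP to a pose.
- manip.move_linear(position, attitude=None, rate=0.15): straight line of the TCP; attitude=None keeps the orientation; rate is the mean speed in m/s.
- manip.movej(angles): joint-space move.
- manip.command_gripper(opening, squeeze=None): finger opening in m; squeeze is the grip in N (None keeps the last); returns when the fingers have stopped.
- manip.wait(seconds).
- manip.solve_ik(position, orientation): joint angles nearest the present ones, or None.
- manip.read_state(): the state.
- manip.get_image(name): name is "side" or "top"; returns the picture (480x640x3 uint8, red, green, blue); there is no depth.
- manip.camera_model(name): a dict with "camera_matrix" (3x3 intrinsics, pixels), "camera_from_world" (4x4, takes a point from world to camera coordinates). Camera axes: x right, y down, z forward; pixel columns grow to the right and rows downward; lengths in m; the calibration is good to about 2 mm. A picture is of the moment at which its call begins. camera_model takes no time and is no camera call.
A pose or a line that the arm cannot do raises manip.IKError and nothing moves.
- manip.sign_off(): hands the job in; it is judged then, once.
The state is a dict: "clock": time; "qpos": joint angles; "qd": joint speeds; "tau": joint torques, N m; "tcp_pos": TCP position; "tcp_rot": TCP orientation; "ft_force": force on the tool from outside, world axes, zero at the start; "torque": the same for the moment, N m; "opening": finger opening in m; "finger_force": force on a finger pad.
Only numpy, scipy, OpenCV 4.12 (cv2) and the standard library are available. Lean on these libraries where they do the work, as an engineer would, in place of code of your own. Each camera call takes 0.05 s, during which the arm holds its last target. There are 200 camera calls.

TASK

Loosen the black knurled retaining ring of the lens head: with a fingertip rolled round its rim, turn it anticlockwise (seen from above) until its white mark, now already past the red line by less than half a turn, has come round to the red line for the second time. Stop there, mark on line, without going on past it, and take the finger away. Do not touch the glass, and leave the other things on the mat where they are.

Things in the scene. Friction and masses are not known exactly. Their poses are not given: they have to be found in the camera images.
- ring (a joint): angle of the knurled ring in rad, growing anticlockwise seen from above (the loosening way). 0 is fully tight with the white mark on the red line (a hard stop); 6.28 is one full turn, 12.57 two full turns, mark on line again. It starts between 0.3 and 2.4. Turning it takes about 0.08 N m, and it stays where it is left. It rises 1.5 mm per turn.
- ring_top (a point): centre of the ring's top face, on its upright axis, about 81 mm above the table (3 mm higher after two turns). The ring: 100 mm in outer diameter over 48 fine upright ribs (each stands out about 1.6 mm), 22 mm high, hole 68 mm wide, so it is too wide to be pinched. It is black with grey ribs and a white mark on its top. The glass, 65 mm wide, lies inside the hole, 2 mm below the ring's top when tight. Nothing stands over the ring.
- mark (a point): the white mark on the ring's top face, a radial bar 13 by 5 mm, 41.5 mm from the axis; this is its middle
- line (a point): the red line on the white flange of the fixed lens head, a radial bar 62 mm from the ring's axis; this is its middle, on the flange's top. The flange is a disc 144 mm in diameter, its top 28 mm below the tight ring's top (a gap of 6 mm under the ring).
- lens: the glass, a clear disc 65 mm wide and 14 mm thick, fixed inside the ring; origin at the centre of its underside. Not to be touched.
- drops: small eye-drop bottle with an orange cap, 28 mm wide, 65 mm tall, standing loose; origin at the centre of its underside. Leave alone.
- case: yellow lens case, 45 by 75 by 22 mm high, loose; origin at the centre of its underside. Leave alone.
- trial_lens: red trial-lens rim, a loose flat ring 38 mm wide and 6 mm high; origin at the centre of its underside. Leave alone.
- torch: aluminium pen torch, 110 by 16 by 16 mm, lying loose along its x axis; origin at the middle of its underside. Leave alone.

How it is judged:
By the outcome, as a careful person would: the job done as asked, in the order asked, and still so for the second after the job is handed in, with the robot touching nothing.
It also fails if it takes over 67 s, if anything falls off the work surface, if the arm or the gripper's body presses on something with over 40 N, if the wrist force passes 120 N, or if a joint passes its speed limit or range.

## Working session

There is one attempt and no reset: what is moved stays moved. The work goes in short steps, each a Python script; the robot and the scene stay as the last script left them, time stands still between calls to the robot, and variables do not carry over. Pictures are saved under pics/ and viewed, at most 10 in all, crops included, and the job is handed in when it is done.

```bash
mkdir -p pics; ls; python3 - <<'E'
from bench import manip
import cv2,numpy as np
for n in("top","side"):
    im=manip.get_image(n); cv2.imwrite(f"pics/{n}0.png",im[:,:,::-1])
    m=manip.camera_model(n); print(n,np.round(m["camera_matrix"],1).tolist(),np.round(m["camera_from_world"],4).tolist())
print(manip.read_state())
E
```

```text
pics
top [[442.9, 0.0, 318.0], [0.0, 442.9, 242.4], [0.0, 0.0, 1.0]] [[-0.0126, -0.9999, -0.0069, 0.0566], [-0.9887, 0.0135, -0.1495, 0.5756], [0.1496, 0.0049, -0.9887, 0.8463], [0.0, 0.0, 0.0, 1.0]]
side [[543.7, 0.0, 324.5], [0.0, 543.7, 238.3], [0.0, 0.0, 1.0]] [[0.7357, -0.6771, -0.0162, -0.4015], [-0.4033, -0.4188, -0.8136, 0.3212], [0.5441, 0.6051, -0.5812, 0.5307], [0.0, 0.0, 0.0, 1.0]]
{'clock': 0.1, 'qpos': array([-1.19398430e+00,  3.14153016e-01, -4.79790374e-02,  1.21019288e+00,
       -3.10092146e-06,  1.57077848e+00]), 'qd': array([-0.00234505, -0.00188535,  0.00215197,  0.0004824 , -0.00012191,
       -0.00188872]), 'tau': array([ 8.51850637e-04, -5.40768135e+01,  3.40541232e+01,  1.12264373e-02,
       -5.79686775e-05,  8.05314897e-06]), 'tcp_pos': array([ 0.22056779, -0.5573853 ,  0.2028222 ]), 'tcp_rot': array([-3.08451941e+00, -5.88145824e-01,  4.54263425e-04]), 'ft_force': array([ 0.69299973, -0.16904888,  0.17118908]), 'torque': array([0.0003165 , 0.03782879, 0.02067773]), 'finger_force': 0.0, 'opening': 0.08528150717261242}
```

View pics/top0.png

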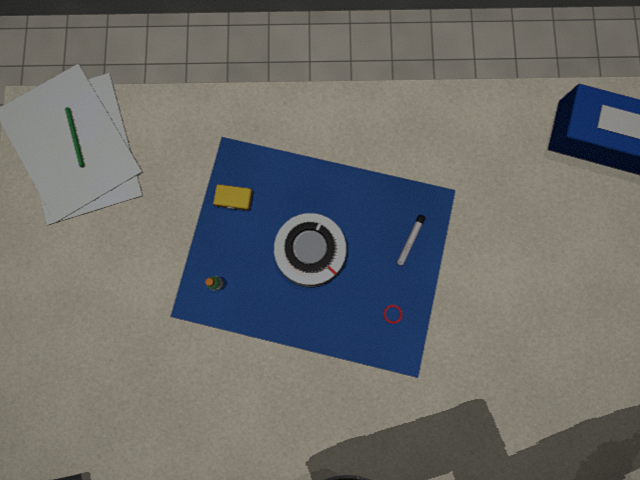

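View pics/side0.png

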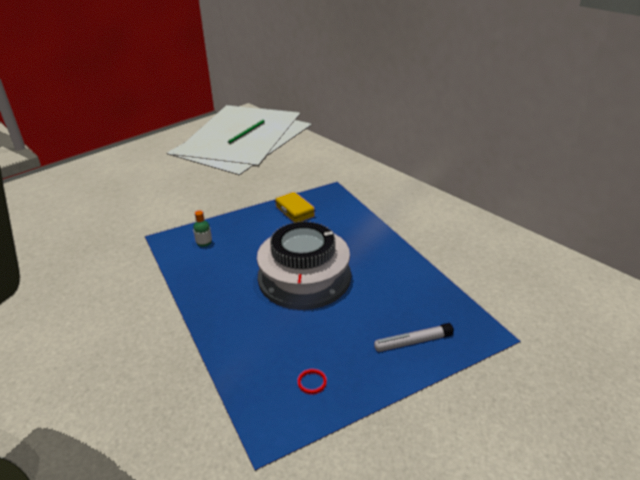

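```bash
python3 - <<'E'
import cv2
a=cv2.imread("pics/top0.png")[200:295,262:362]
cv2.imwrite("pics/topc.png",cv2.resize(a,None,fx=6,fy=6,interpolation=cv2.INTER_CUBIC))
b=cv2.imread("pics/side0.png")[210:310,245:365]
cv2.imwrite("pics/sidec.png",cv2.resize(b,None,fx=6,fy=6,interpolation=cv2.INTER_CUBIC))
E
```

```text
(no output)
```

View pics/topc.png

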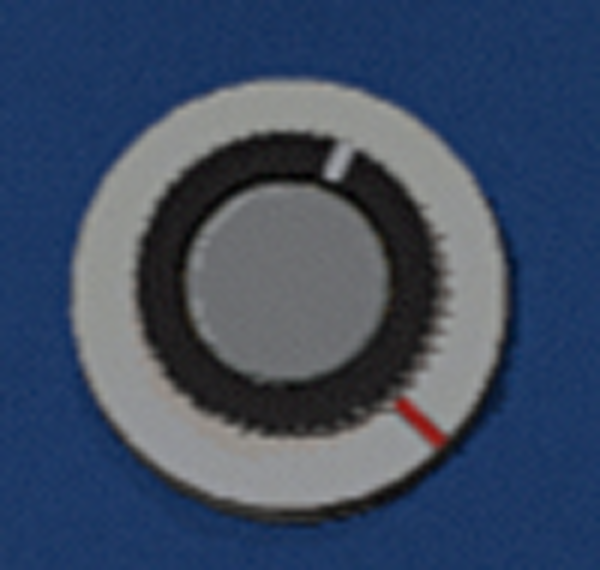

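View pics/sidec.png

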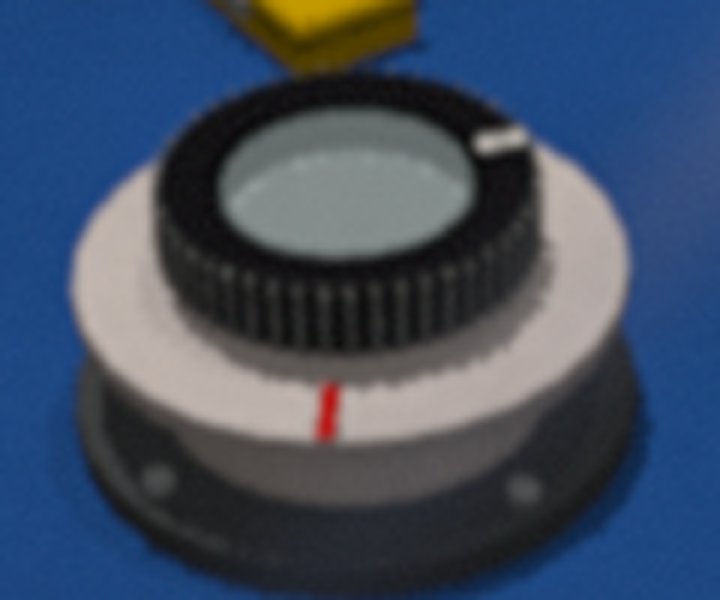

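```bash
cat > h.py <<'E'
from bench import manip
import numpy as np, cv2
from scipy.spatial.transform import Rotation as Rn
def ray(name,uv,z):
    m=manip.camera_model(name);K=np.array(m["camera_matrix"]);T=np.array(m["camera_from_world"])
    d=T[:3,:3].T@np.linalg.solve(K,[*uv,1]);c=-T[:3,:3].T@T[:3,3]
    return c+d*(z-c[2])/d[2]
def att(psi): return (Rn.from_euler('z',psi)*Rn.from_euler('x',np.pi)).as_rotvec()
E
python3 - <<'E'
from h import *
t=lambda u,v:((u+.5)/6-.5+262,(v+.5)/6-.5+200)
s=lambda u,v:((u+.5)/6-.5+245,(v+.5)/6-.5+210)
P={}
for n,nm,uv,z in [("flange","top",t(290,295),.053),("hole","top",t(288,282),.081),("line","top",t(421,423),.053),("mark","top",t(339,159),.081),
  ("ringS","side",s(348,183),.081),("lineS","side",s(327,411),.053),("markS","side",s(500,139),.081)]:
    P[n]=ray(nm,uv,z)[:2];print(n,P[n].round(4))
for c,l,m in [("hole","line","mark"),("flange","line","mark"),("ringS","lineS","markS")]:
    a=P[l]-P[c];b=P[m]-P[c];print(np.hypot(*a),np.hypot(*b),np.arctan2(a[1],a[0]),np.arctan2(b[1],b[0]))
C=(P["hole"]+P["flange"])/2
for psi in np.arange(-3,3.2,1): print(psi,np.round(manip.solve_ik([C[0],C[1],.15],att(psi)),2))
E
```

```text
flange [0.5624 0.0652]
hole [0.5627 0.0652]
line [0.5194 0.0227]
mark [0.6025 0.0483]
ringS [0.5606 0.0633]
lineS [0.5191 0.0248]
markS [0.6016 0.0508]
0.060688056918362335 0.043227457355937374 -2.365915061718444 -0.39993852795672413
0.06046459522558811 0.04359683844769571 -2.3608444004827898 -0.3978988065042675
0.05659330885733138 0.04286423389143323 -2.392462159348984 -0.29573989908734066
-3.0 [ 0.12  0.28 -0.22  1.07  0.   -0.03]
-2.0 [ 0.12  0.28 -0.22  1.07  0.   -1.03]
-1.0 [ 0.12  0.28 -0.22  1.07  0.   -2.03]
0.0 [ 0.12  0.28 -0.22  1.07  0.   -3.03]
1.0 [ 0.12  0.28 -0.22  1.07  0.    2.26]
2.0 [ 0.12  0.28 -0.22  1.07  0.    1.26]
3.0 [ 0.12  0.28 -0.22  1.07  0.    0.26]
```

```bash
cat >> h.py <<'E'
C=np.array([.5622,.0645])
def pose(r,th,z): return [C[0]+r*np.cos(th),C[1]+r*np.sin(th),z]
def rad(th,F0):
    s=manip.read_state(); f=s["ft_force"]-F0; e=np.array([np.cos(th),np.sin(th)])
    return f[:2]@e, -f[0]*e[1]+f[1]*e[0], f[2], s
def above(th,r=.09,z=.13):
    q=np.array(manip.solve_ik(pose(r,th,z),att(th))); 
    want=q[0]+np.pi-th; q[5]=q[5]+2*np.pi*round((want-q[5])/(2*np.pi)); assert abs(q[5])<3.1,q
    manip.movej(q)
def stroke(th0,th1,z0,Fd=10,step=.12,rate=.06,r0=.075):
    above(th0); manip.move_linear(pose(.09,th0,z0),rate=.12); manip.move_linear(pose(r0,th0,z0),rate=.1); manip.wait(.2)
    F0=manip.read_state()["ft_force"].copy(); r=r0
    while True:
        fr,ft,fz,s=rad(th0,F0)
        if fr>4: break
        r-=.001 if fr<1 else .0004
        if r<.052: raise SystemExit("no contact")
        manip.move_linear(pose(r,th0,z0),rate=.03)
    print("contact r",round(r,4),"actual",np.hypot(*(s["tcp_pos"][:2]-C)).round(4),"t",round(s["clock"],2))
    n=int(np.ceil((th1-th0)/step)); log=[]
    for i,th in enumerate(np.linspace(th0,th1,n+1)):
        fr,ft,fz,s=rad(th,F0); log.append((th,r*1e3,fr,ft,fz))
        if abs(fr)>40: print("ABORT",th); break
        r-=np.clip(6e-5*(Fd-fr),-5e-4,5e-4)
        manip.move_linear(pose(r,th,z0+.0015*(th-th0)/6.28),att(th),rate=rate)
    print(np.round(log[::5],1).tolist()); 
    e=[r+.02,th,z0+.001]; a=manip.read_state()["tcp_pos"]; print("end th actual",np.arctan2(a[1]-C[1],a[0]-C[0])%6.283,"cmd",th)
    manip.move_linear(pose(*e),rate=.1); manip.move_linear(pose(r+.02,th,.13),rate=.2)
    return r
def marks(tag,back=None):
    if back is not None: manip.movej(back)
    im=np.mean([manip.get_image("top").astype(float) for _ in range(3)],0).astype(np.uint8)
    cv2.imwrite(f"pics/{tag}.png",cv2.resize(im[200:295,262:362,::-1],None,fx=6,fy=6,interpolation=cv2.INTER_CUBIC))
    return im
E
python3 - <<'E'
from h import *
manip.command_gripper(0.0,40)
print(manip.read_state()["opening"])
stroke(.5,5.7,.067)
a=manip.read_state()
q=a["qpos"].copy(); q[0]-=.7
marks("s1",q); print(manip.read_state()["clock"])
E
```

```text
-7.84361757818119e-05no contact
```

```bash
python3 - <<'E'
from h import *
s=manip.read_state(); print(s["clock"],s["tcp_pos"],s["ft_force"],s["qpos"].round(2), s["tcp_pos"][:2]-C, np.hypot(*(s["tcp_pos"][:2]-C)))
a=manip.get_image("side")[180:310,230:400,::-1]; b=manip.get_image("top")[190:300,240:380,::-1]
a=cv2.resize(a,(595,455),interpolation=2);b=cv2.resize(b,(579,455),interpolation=2)
cv2.imwrite("pics/d.png",cv2.resize(np.hstack([a,b]),(800,310)))
E
```

```text
10.325 [0.60864776 0.08989094 0.0669958 ] [0.13394566 0.1702699  0.05248055] [ 0.15  0.43 -0.21  0.94 -0.    2.79] [0.04644776 0.02539094] 0.05293480856458783
```

View pics/d.png

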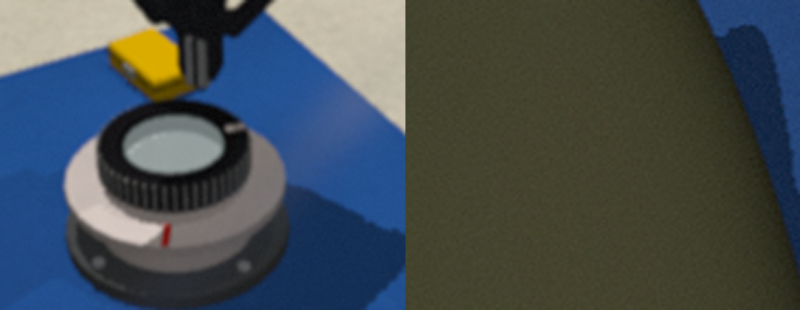

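```bash
python3 - <<'E'
from h import *
m=manip.camera_model("side");K=np.array(m["camera_matrix"]);T=np.array(m["camera_from_world"])
for p in ([.6086,.0899,.067],[.6086,.0899,.08],[.6086,.0899,.1],[*C,.081]):
    c=T@[*p,1];u=K@c[:3];print(p,u[:2]/u[2])
print(ray("side",(312.6,215.6),.067))
print(manip.read_state()["clock"],manip.read_state()["tcp_pos"],manip.read_state()["opening"])
E
```

```text
[0.6086, 0.0899, 0.067] [314.72228334 228.12779124]
[0.6086, 0.0899, 0.08] [314.5058662  221.42759656]
[0.6086, 0.0899, 0.1] [314.16547608 210.88924478]
[np.float64(0.5622), np.float64(0.0645), 0.081] [302.88440709 239.31161977]
[0.63068001 0.11992383 0.067     ]
10.425 [0.60872272 0.08992679 0.06698652] -5.432462717124837e-05
```

```bash
python3 - <<'E'
from h import *
manip.move_linear(pose(.1,.5,.067),rate=.2); manip.wait(.1)
p=manip.read_state()["tcp_pos"]
m=manip.camera_model("side");K=np.array(m["camera_matrix"]);T=np.array(m["camera_from_world"])
c=T@[*p,1];u=K@c[:3];u=u[:2]/u[2];print(p,u)
a=manip.get_image("side")[150:270,240:400,::-1]
a=cv2.resize(a,None,fx=5,fy=5,interpolation=2)
cv2.drawMarker(a,tuple(int(v) for v in ((u-[240,150])*5)),(0,0,255),0,20,1)
cv2.imwrite("pics/e.png",a)
E
```

```text
[0.64905656 0.11217441 0.06661017] [323.85078312 213.44584926]
```

View pics/e.png

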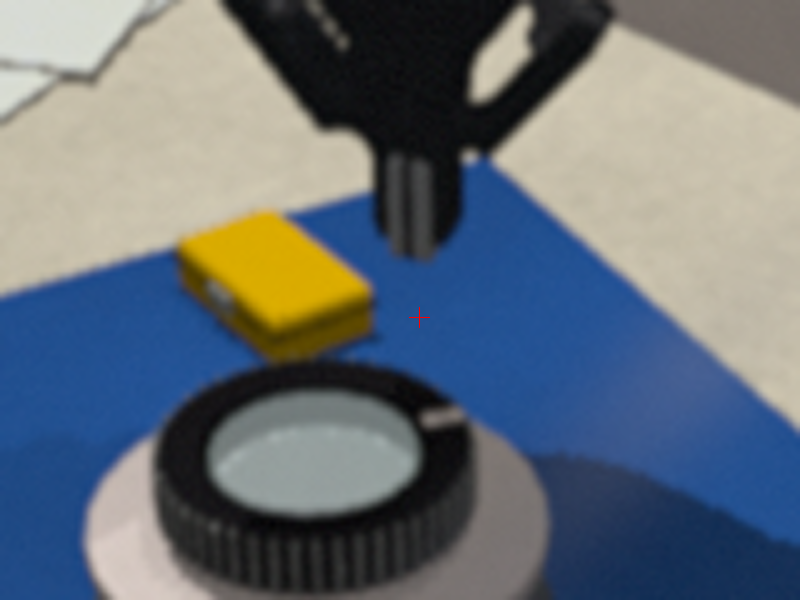

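```bash
sed -i 's/    n=int(np.ceil/    if not .054<r<.069: raise SystemExit("odd r")\n    n=int(np.ceil/; s/if abs(fr)>40:/if abs(fr)>40 or abs(ft)>15:/; s/r+.02,th,.13),rate=.2/r+.02,th,.12),rate=.2/; s/r=.09,z=.13)/r=.09,z=.11)/' h.py
python3 - <<'E'
from h import *
stroke(.5,5.7,.046)
q=manip.read_state()["qpos"].copy(); q[0]-=.7
marks("s1",q); print(manip.read_state()["clock"])
E
```

```text
contact r 0.0612 actual 0.0621 t 16.19
[[0.5, 61.2, 5.3, -0.8, 0.1], [1.1, 60.2, 8.4, -1.6, 0.1], [1.7, 59.7, 8.0, -1.5, 2.3], [2.3, 58.9, 6.2, -0.9, 4.7], [2.9, 57.7, 6.0, -0.1, 4.4], [3.5, 56.2, 4.8, -0.4, 4.5], [4.0, 54.9, 7.3, -0.4, 4.7], [4.6, 54.5, 10.8, -0.9, 2.4], [5.2, 54.8, 11.8, -1.5, -0.0]]
end th actual 5.691026560003744 cmd 5.7
30.7667
```

```bash
ls pics; python3 -c "
from h import *
s=manip.read_state();print(s['tcp_pos'],s['ft_force'],s['clock'])"
```

```text
d.png
e.png
s1.png
side0.png
sidec.png
top0.png
topc.png
[ 0.4936799  -0.38369219  0.12038383] [ 0.40366728 -0.10967432 -0.2195578 ] 30.7667
```

View pics/s1.png

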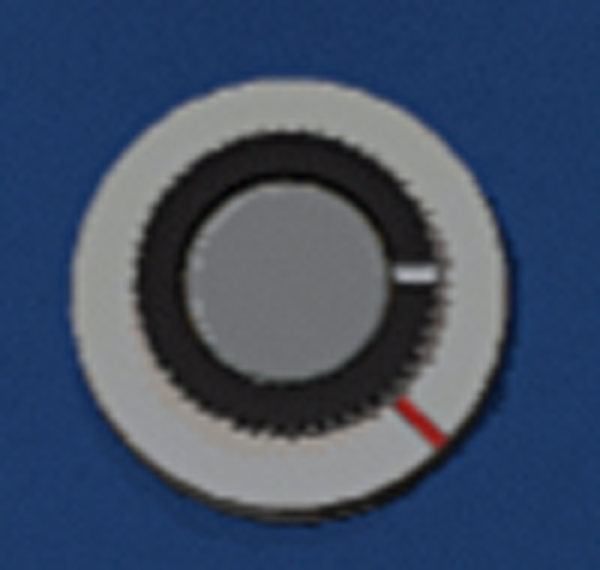

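```bash
python3 - <<'E'
import numpy as np
L=np.array([[0.5, 61.2],[1.1, 60.2],[1.7, 59.7],[2.3, 58.9],[2.9, 57.7],[3.5, 56.2],[4.0, 54.9],[4.6, 54.5],[5.2, 54.8]])
t=L[:,0];A=np.c_[np.ones(9),np.cos(t),np.sin(t)];x=np.linalg.lstsq(A,L[:,1],rcond=None)[0];print(x,A@x-L[:,1])
E
```

```text
[57.63271842  0.98497854  2.89391621] [-1.31546425  0.45858029  0.67560423  0.23445924 -0.33128702 -0.50480859
 -0.10122953  0.14659208  0.73755354]
```

```bash
cat >> h.py <<'E'
C0=np.array([.56255,.0652])
C=C+[.001,.0029]
def angles(im,turns):
    f=im.astype(float); v,u=np.mgrid[0:480,0:640]
    def polar(z):
        m=manip.camera_model("top");K=np.array(m["camera_matrix"]);T=np.array(m["camera_from_world"])
        d=np.stack([u,v,np.ones_like(u)],-1)@np.linalg.inv(K).T@T[:3,:3];c=-T[:3,:3].T@T[:3,3]
        p=c[:2]+d[...,:2]*((z-c[2])/d[...,2])[...,None]-C0
        return p,np.hypot(p[...,0],p[...,1])
    out=[]
    p,r=polar(.081+.0015*turns); w=np.clip(f.min(-1)-70,0,None)*((r>.036)&(r<.0475))
    # keep largest blob
    p2,r2=polar(.053); w2=np.clip(f[...,0]-f[...,1]-40,0,None)*((r2>.052)&(r2<.072))
    for p,w in((p,w),(p2,w2)):
        n,l,st,_=cv2.connectedComponentsWithStats((w>0).astype(np.uint8)); k=max(range(1,n),key=lambda i:w[l==i].sum()); w=w*(l==k)
        c=(p*w[...,None]).sum((0,1))/w.sum(); out+=[np.arctan2(c[1],c[0]),np.hypot(*c),int((w>0).sum())]
    return out,(out[3]-out[0])%(2*np.pi)
E
python3 - <<'E'
from h import *
print(angles(cv2.imread("pics/top0.png")[:,:,::-1],.3))
print(angles(manip.get_image("top"),1.1), manip.read_state()["clock"])
E
```

```text
([np.float64(-0.4008402642335587), np.float64(0.0418320093829912), 20, np.float64(-2.3629349147904932), np.float64(0.060540246051824266), 28], np.float64(4.321090656622651))
([np.float64(-1.5237191576243156), np.float64(0.041903735621632174), 18, np.float64(-2.3631149830034337), np.float64(0.06061094096491646), 28], np.float64(5.443789481800469)) 30.8167
```

```bash
python3 - <<'E'
from h import *
stroke(.4,5.65,.047,rate=.075,r0=.066)
q=manip.read_state()["qpos"].copy(); q[0]-=.6
im=marks("s2",q); print(angles(im,1.95),manip.read_state()["clock"])
E
```

```text
contact r 0.0592 actual 0.06 t 38.55
[[0.4, 59.2, 4.4, 0.7, 0.1], [1.0, 57.9, 6.5, -0.3, -0.3], [1.6, 57.1, 9.0, -1.7, 0.7], [2.2, 56.7, 8.7, -1.8, 3.5], [2.8, 56.2, 8.4, -2.3, 5.2], [3.4, 55.5, 8.9, -2.3, 6.5], [4.0, 55.4, 11.0, -1.6, 7.4], [4.6, 56.0, 14.2, -1.9, 4.3], [5.2, 56.9, 11.6, -1.1, -0.5]]
end th actual 5.639650170563531 cmd 5.65
([np.float64(-2.600749849590951), np.float64(0.041432242719403864), 22, np.float64(-2.363184369123055), np.float64(0.06061425805772422), 28], np.float64(0.23756548046789572)) 52.925
```

```bash
python3 - <<'E'
from h import *
th0=5.2; dth=.258; z=.0485
above(th0,r=.075,z=.1); print(manip.read_state()["clock"])
manip.move_linear(pose(.075,th0,z),rate=.15); manip.move_linear(pose(.0615,th0,z),rate=.08)
F0=manip.read_state()["ft_force"].copy(); r=.0615
while r>.053:
    fr,ft,fz,s=rad(th0,F0)
    if fr>7: break
    r-=.0008 if fr<1 else .0005
    manip.move_linear(pose(r,th0,z),rate=.03)
print(r,fr,ft,s["clock"])
for k in (1,2,3):
    th=th0+dth*k/3; manip.move_linear(pose(r,th,z),att(th),rate=.04); print(rad(th,F0)[:2])
manip.move_linear(pose(r+.015,th,z),rate=.1); manip.move_linear(pose(r+.015,th,.095),rate=.2)
t=manip.read_state()["clock"]; print(t)
if t<63:
    q=manip.read_state()["qpos"].copy(); q[0]-=.35; manip.movej(q)
    im=manip.get_image("top"); cv2.imwrite("pics/fin.png",im[:,:,::-1])
    try: print(angles(im,2))
    except Exception as e: print(e)
print(manip.read_state()["clock"])
E
```

```text
54.2167
0.058699999999999995 7.271360713270196 0.2844891423653748 56.275
(np.float64(7.299833315869137), np.float64(-0.1813434957378175))
(np.float64(5.855658725059991), np.float64(-0.7096530428153911))
(np.float64(6.528109383406314), np.float64(0.2653614696425932))
57.7833
([np.float64(-2.3320157357809554), np.float64(0.04138724303015569), 22, np.float64(-2.3632896388628932), np.float64(0.06067103081640944), 28], np.float64(6.2519114040976485))
58.6917
```

```bash
python3 -c "
from bench import manip
print(manip.sign_off())"
```

```text
the job is handed in; nothing more can be done
None
```

I turned the ring anticlockwise until the white mark came round to the red line for the second time. The last picture measures it about 0.03 rad (1.8°) past the line, about the camera's accuracy. I left it there rather than turn it back, took the finger away and handed in at about 59 s; I did not check the other things on the mat in a final picture.

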